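Swipe the stirrer's touch console up to its set level

TASK

Bring the hotplate stirrer up to its set level: run the fingertips lightly along the curved black strip of the blue console, starting on the green mark and touching every mark in turn, and stop on the mark that has the orange pin beside it, touching no mark beyond it. Finish while holding that mark lightly pressed down with the fingertips, strip sunk a little; pick nothing up, and leave the vial on the console and the other things standing around it where they are.

Things in the scene. Friction and masses are not known exactly. Their poses are not given: they have to be found in the camera images.
- pad: blue touch console, a flat box 150 x 250 x 30 mm (its x, y, z), fixed to the bench. Origin: centre of its underside, on the bench; x runs across it, y along its length, z up. The black strip lies on it along an arc of radius 110 mm centred at (-80, 0) mm in the console's frame and bulging towards +x; strip 34 mm wide, 14 mm thick, top face 10 mm above the console's top (40 mm above the bench).
- strip (a joint): how far the whole black strip has sunk, in m: 0 at rest, 0.008 at the bottom. It is spring-borne and moves straight down as one piece wherever it is pressed, with all marks on it: about 1 N starts it and about 7 N takes it to the bottom stop (rigid beyond); it springs back when let go.
- mark1 (a point): raised round green mark, 20 mm across, a shallow dome 2.5 mm high, part of the black strip (the rules call its surface strip_c0). The point is the centre of its foot, on the strip's top face (40 mm above the bench at rest); z up. The first of the five marks, the starting end (-y end of the console). The marks follow the middle of the strip, 45 mm apart along the arc.
- mark2 (a point): raised round white mark, 20 mm across, a shallow dome 2.5 mm high, part of the black strip (the rules call its surface strip_c1). The point is the centre of its foot, on the strip's top face (40 mm above the bench at rest); z up. Number 2 of five along the strip, counted from the green one.
- mark3 (a point): raised round white mark, 20 mm across, a shallow dome 2.5 mm high, part of the black strip (the rules call its surface strip_c2). The point is the centre of its foot, on the strip's top face (40 mm above the bench at rest); z up. Number 3 of five along the strip, counted from the green one.
- mark4 (a point): raised round white mark, 20 mm across, a shallow dome 2.5 mm high, part of the black strip (the rules call its surface strip_c3). The point is the centre of its foot, on the strip's top face (40 mm above the bench at rest); z up. Number 4 of five along the strip, counted from the green one.
- mark5 (a point): raised round white mark, 20 mm across, a shallow dome 2.5 mm high, part of the black strip (the rules call its surface strip_c4). The point is the centre of its foot, on the strip's top face (40 mm above the bench at rest); z up. Number 5 of five along the strip, counted from the green one. The last, at the +y end.
- pin_orange: fixed orange limit pin, an upright stub 18 mm across and 14 mm high on the console's top, just outside the curve of the strip, 32 mm from the mark it belongs to, which is mark4 or mark5 (the nearest mark). Origin: centre of its foot.
- pin_grey: fixed grey blank pin of the same size, standing beside the other one of mark4 and mark5; it means nothing. Origin: centre of its foot.
- vial: loose amber glass vial with white cap, 26 mm across, 45 mm high, standing on the console inside the curve of the strip. Leave it. Origin: centre of its underside.
- beaker: loose clear glass beaker, 66 mm across, 85 mm high, behind the console on the bench. Leave it. Origin: centre of its underside.
- reagent: loose amber jar with red cap, 48 mm across, 85 mm high, on the bench beside the console's green end. Leave it. Origin: centre of its underside.
- spatula: loose steel spatula 170 mm long lying on the bench along its own x. Leave it. Origin: about its middle, at the underside.
- wash_bottle: loose white wash bottle with blue cap, 70 mm across, 170 mm high. Leave it. Origin: centre of its underside.
- dish: loose white dish, 90 mm across, 18 mm high. Leave it. Origin: centre of its underside.

How it is judged:
On the way, in this order (a step that is already met when the one before it is completed fails the run):
1. the fingertips touch the green mark (contact force between the fingers and strip_c0 above 0.4 N), for 0.04 s.
2. then the second mark (contact force between the fingers and strip_c1 above 0.4 N), for 0.04 s.
3. then the third mark (contact force between the fingers and strip_c2 above 0.4 N), for 0.04 s.
4. then the fourth mark (contact force between the fingers and strip_c3 above 0.4 N), for 0.04 s.
At the end, for the whole second after the job is handed in: the fingertips still press the mark beside the orange pin (over 0.4 N) with the strip sunk more than 1 mm, and every loose thing is within 20 mm of where it started (((horizontal distance between pin_orange and mark4 below 0.046 m and contact force between the fingers and strip_c3 above 0.4 N) or (not (horizontal distance between pin_orange and mark4 below 0.046 m) and contact force between the fingers and strip_c4 above 0.4 N)) and value of joint strip above 0.001 m and distance of each of vial, beaker, reagent, spatula, wash_bottle, dish from where it was at the start of the episode below 0.02 m); the arm keeps its last pose, push and grip.
It fails at once if the console is pressed with more than 25 N (contact force between the fingers and pad above 25 N).
It fails at once if the mark beyond the orange pin's is touched (horizontal distance between pin_orange and mark4 below 0.046 m and contact force between the fingers and strip_c4 above 0.4 N).
It fails at once if a loose bystander is shifted or lifted more than 20 mm, or the vial, beaker, jar or wash bottle is tipped (distance of any of vial, beaker, reagent, spatula, wash_bottle, dish from where it was at the start of the episode above 0.02 m or angle between any of vial, beaker, reagent, wash_bottle's own z axis and vertical above 0.35 rad).
It also fails if it takes over 38 s, if anything falls off the work surface, if the arm or the gripper's body presses on something with over 40 N, if the wrist force passes 120 N, or if a joint passes its speed limit or range.

ROBOT

A 7-joint arm with a two-finger parallel gripper is mounted at the origin on the work surface. World frame = base frame: x ahead of the robot, y to its left, z up, the work surface at z = 0. Lengths are in m, angles in rad, forces in N, time in s.
With the tool pointing down it reaches from about 0.425 to 0.95 m from the base axis. Payload 4.7 kg.
Tool frame: the origin (TCP) lies on the centre line of the jaws, within the pads' length; the fingertips stand robot.nose_length ahead of it and the grasp point (between the pads) lies 8 mm behind it (robot.nose_length is the distance from the TCP to the fingertips, in m); z points along the fingers, y is the line along which they close (so a half turn about z gives the same grasp; the last joint's range is limited). The gripper opens to 85 mm and grips with 20 to 120 N. Pads are 22 mm wide; open, the fingers measure 114 mm over their backs; the gripper's body (76 mm by 85 mm) begins 54 mm behind the grasp point. The pads swing forward as they close: fully open they stand 13 mm farther back than shut.
Start: joints at [-1.341, 0.469, -0.049, 1.532, 0.024, 1.141, -0.082], TCP at [0.173, 0.653, 0.242] pointing down, gripper open.
Joint ranges: [-2.59, 2.59], [-0.33, 1.99], [-1.39, 1.29], [0.1, 2.45], [-1.04, 4.18], [0.21, 1.99], [-2.66, 2.66]. Speed limits (rad/s): [2.57, 2.57, 3.14, 3.14, 3.14, 3.14, 3.14].

INTERFACE

Orientations are given as [roll, pitch, yaw] about the fixed x, y, z axes, in that order (R = Rz(yaw) Ry(pitch) Rx(roll)).
In Python, from plant import robot gives the robot as it stands. Calls block until the motion is done:
- robot.goto(position, orientation): joint-space move of the TCP to a pose.
- robot.move_straight(position, vel=0.15, attitude=None, contact_N=None): straight line of the TCP; attitude=None keeps the orientation; vel is the mean speed in m/s. With contact_N (N) it stops when the force on the tool has changed by that much, and returns True; else False.
- robot.move_joints(angles): joint-space move.
- robot.grip(opening, strength=None): opening from 0.0 (shut) to 1.0 (fully open); strength is the grip in N (None keeps the last); returns when the fingers have stopped.
- robot.sleep(seconds).
- robot.inverse_kinematics(position, orientation): joint angles nearest the present ones, or None.
- robot.sense(): the state.
- robot.grab_frame(name): name is "scene" or "top" or "wrist"; returns a dict with "image" (480x640x3 uint8, red, green, blue), "range_z" (480x640 float32, m along the optical axis (not along the pixel's ray), 0 where there is no reading), "fx", "fy", "cx", "cy" (pixels), "R" (3x3) and "t" (3): a world point X has camera coordinates R X + t. Camera axes: x right, y down, z forward; pixel columns grow to the right and rows downward; lengths in m; the calibration is good to about 2 mm. The wrist camera is an equidistant fisheye: a pixel r from the principal point sees the ray r / f radians off the axis. A picture is of the moment at which its call begins.
A pose or a line that the arm cannot do raises robot.IKError and nothing moves.
- robot.close_job(): hands the job in; it is judged then, once.
The state is a dict: "t": time; "joint_pos": joint angles; "joint_velocities": joint speeds; "effort": joint torques, N m; "tcp_pos": TCP position; "tcp_rot": TCP orientation; "wrist_force": force on the tool from outside, world axes, zero at the start; "torque": the same for the moment, N m; "opening": opening from 0.0 (shut) to 1.0 (fully open); "gripper_force": force on a finger pad.
Only numpy, scipy, OpenCV 4.12 (cv2) and the standard library are available. Lean on these libraries where they do the work, as an engineer would, in place of code of your own. Each camera call takes 0.05 s, during which the arm holds its last target. There are 200 camera calls.

## Working session

There is one attempt and no reset: what is moved stays moved. The work goes in short steps, each a Python script; the robot and the scene stay as the last script left them, time stands still between calls to the robot, and variables do not carry over. Pictures are saved under pics/ and viewed, at most 10 in all, crops included, and the job is handed in when it is done.

```bash
ls; mkdir -p pics
python3 - <<'E'
from plant import robot
import cv2,numpy as np,pickle
s=robot.sense();print(s,robot.nose_length)
d={}
for n in("top","scene"):
    f=robot.grab_frame(n);d[n]=f;cv2.imwrite(f"pics/{n}0.png",f["image"][:,:,::-1])
    print(n,f["fx"],f["cx"],f["cy"],f["R"],f["t"])
pickle.dump(d,open("f0.pkl","wb"))
E
```

```text
pics
{'t': 0.0, 'joint_pos': array([-1.34093612,  0.46948579, -0.04861916,  1.53368956,  0.02408898,
        1.14095774, -0.08232379]), 'joint_velocities': array([ 0.00013003,  0.00042034,  0.00134108,  0.0005292 ,  0.00095192,
       -0.00375467,  0.00018505]), 'effort': array([-4.41915436e-04, -5.10312009e+01, -4.67089063e-02, -2.37704462e+01,
        1.07462975e-02,  7.50225823e-03,  7.31407596e-06]), 'tcp_pos': array([0.17255077, 0.65200368, 0.2412334 ]), 'tcp_rot': array([-3.13963794e+00,  4.88036275e-05,  2.88285725e+00]), 'wrist_force': array([0.61923286, 0.22213442, 0.79926277]), 'torque': array([-0.00961071, -0.04876683,  0.01814593]), 'gripper_force': 0.0, 'opening': 0.9977217461174155} 0.011
top 545.7298406049538 316.6081442974962 245.38422765050356 [[-2.04293588e-02 -9.99791097e-01 -6.35713412e-04]
 [-9.86916064e-01  2.02679825e-02 -1.59955904e-01]
 [ 1.59935373e-01 -2.64040077e-03 -9.87123956e-01]] [-0.03219296  0.56857211  1.22296658]
scene 597.3432369642959 310.88972802545123 241.23426610774456 [[-0.4099053   0.91211818 -0.00425045]
 [ 0.71650269  0.31910516 -0.62031911]
 [-0.56444799 -0.25731755 -0.78433803]] [ 0.26520303 -0.3475715   1.80658052]
```

View pics/top0.png

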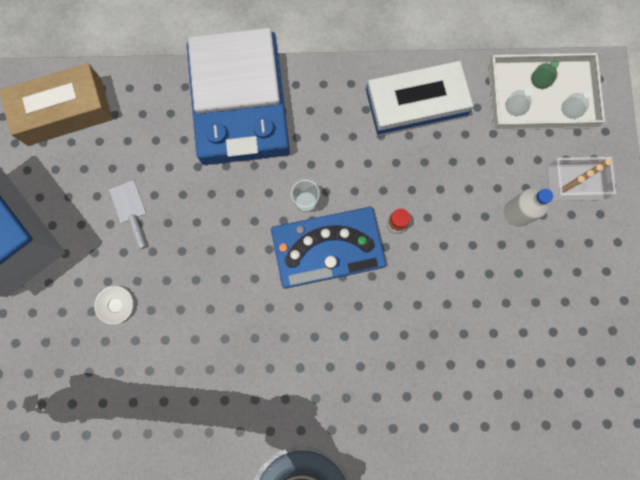

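View pics/scene0.png

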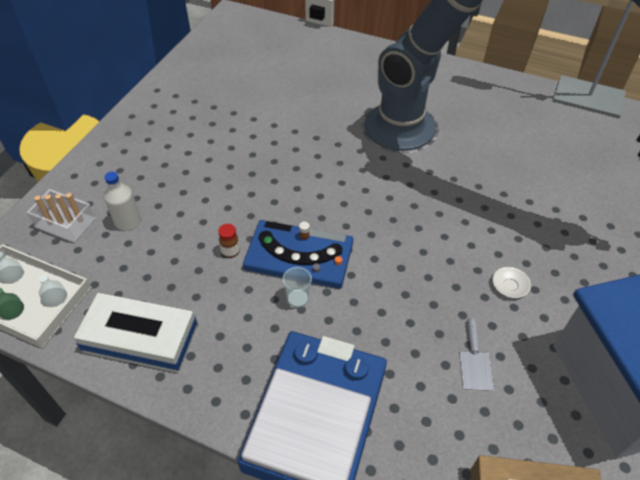

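The top view shows the green mark at (362,240), the white marks at (344,233), (325,233), (308,240) and (294,254), the orange pin at (283,247) and the grey pin at (299,229). The orange pin is next to mark 5, and the scene view agrees, with the orange pin at (338,260) by the end mark. Next I'll fit the console pose.

```bash
cat > fit.py <<'E'
import cv2,numpy as np,pickle
A=45/110
MARKS=np.array([[-.08+.11*np.cos((i-2)*A),.11*np.sin((i-2)*A)] for i in range(5)])
def cast(f,uv,z):
    r=np.array([(uv[0]-f["cx"])/f["fx"],(uv[1]-f["cy"])/f["fy"],1])
    c=-f["R"].T@f["t"];d=f["R"].T@r
    return c+d*(z-c[2])/d[2]
def blob(f,seed,kind,w=8):
    u,v=seed;im=f["image"][v-w:v+w+1,u-w:u+w+1]
    h=cv2.cvtColor(im,cv2.COLOR_RGB2HSV).astype(int);H,S,V=h[...,0],h[...,1],h[...,2]
    m={"g":(H>40)&(H<85)&(S>90)&(V>50),"w":(S<70)&(V>130),"o":(H<18)&(S>120)&(V>120),"y":(S<90)&(V>80)}[kind]
    n,l,st,c=cv2.connectedComponentsWithStats(m.astype(np.uint8))
    k=1+np.argmin([np.hypot(*(c[i]-w))-.1*st[i,4] for i in range(1,n)])
    return c[k]+[u-w,v-w],st[k,4]
def rigid(P,Q):
    p,q=P-P.mean(0),Q-Q.mean(0)
    a=np.arctan2((p[:,0]*q[:,1]-p[:,1]*q[:,0]).sum(),(p*q).sum())
    R=np.array([[np.cos(a),-np.sin(a)],[np.sin(a),np.cos(a)]])
    return a,R,Q.mean(0)-R@P.mean(0)
if __name__=="__main__":
    d=pickle.load(open("f0.pkl","rb"))
    S={"top":[(362,240),(344,233),(325,233),(308,240),(294,254)],"scene":[(268,240),(280,251),(296,257),(314,257),(331,251)]}
    O={"top":((283,247),(299,229),(330,262)),"scene":((338,260),(316,267),(304,228))}
    for n,f in d.items():
        B=[blob(f,s,"g" if i==0 else "w") for i,s in enumerate(S[n])]
        W=np.array([cast(f,b[0],.0415)[:2] for b in B])
        a,R,t=rigid(MARKS,W)
        print(n,"area",[b[1] for b in B],"yaw",a,"t",t,"res mm",np.round(1e3*np.linalg.norm(MARKS@R.T+t-W,axis=1),1))
        print((MARKS@R.T+t).round(4).tolist())
        for p,k,z in zip(O[n],"oyw",(.044,.044,.075)):
            w=cast(f,blob(f,p,k)[0],z)[:2]
            print(" ",k,((w-t)@R).round(4),"dist to marks",np.linalg.norm(MARKS@R.T+t-w,axis=1).round(3))
E
python3 fit.py
```

```text
top area [np.int32(65), np.int32(68), np.int32(69), np.int32(68), np.int32(71)] yaw 0.18721043367372311 t [ 0.56829723 -0.06974292] res mm [0.3 0.4 0.3 0.3 0.1]
[[0.5785, -0.1495], [0.597, -0.1088], [0.5978, -0.0642], [0.5807, -0.0229], [0.5486, 0.0082]]
  o [0.0163 0.1026] dist to marks [0.184 0.146 0.104 0.059 0.031]
  y [0.0497 0.0567] dist to marks [0.147 0.105 0.06  0.032 0.059]
  w [-0.0454  0.0065] dist to marks [0.096 0.083 0.076 0.076 0.084]
scene area [np.int32(61), np.int32(47), np.int32(47), np.int32(45), np.int32(45)] yaw 0.19013571657820852 t [ 0.56989691 -0.06837527] res mm [0.3 0.2 0.1 0.5 0.3]
[[0.5803, -0.1481], [0.5987, -0.1074], [0.5994, -0.0627], [0.5822, -0.0215], [0.55, 0.0096]]
  o [0.0185 0.1032] dist to marks [0.185 0.147 0.104 0.059 0.033]
  y [0.0507 0.0567] dist to marks [0.148 0.105 0.06  0.032 0.06 ]
  w [-0.0433  0.0076] dist to marks [0.096 0.082 0.074 0.074 0.082]
```

Run:
```python
from plant import robot
import numpy as np,cv2
from fit import MARKS
a=.1887;R=np.array([[np.cos(a),-np.sin(a)],[np.sin(a),np.cos(a)]])
M=MARKS@R.T+[.5691,-.0690];np.save("M.npy",M);print(M.round(4))
robot.grip(0.0,20)
for yaw in (a,a-np.pi):
    print(yaw,[None if (q:=robot.inverse_kinematics([*m,.05],[np.pi,0,yaw])) is None else q.round(2) for m in M[[0,4]]])
robot.goto([*M[0],.20],[np.pi,0,a-np.pi])
robot.move_straight([*M[0],.085],vel=.12)
robot.sleep(.3)
s=robot.sense();print(s["t"],s["tcp_pos"],s["tcp_rot"],s["wrist_force"],s["opening"])
for n in("scene","wrist"):
    f=robot.grab_frame(n);im=f["image"][:,:,::-1]
    if n=="scene": im=cv2.resize(im[160:340,180:420],None,fx=3,fy=3)
    cv2.imwrite(f"pics/{n}1.png",im)
```

```text
[[ 0.5794 -0.1488]
 [ 0.5979 -0.1081]
 [ 0.5986 -0.0634]
 [ 0.5814 -0.0221]
 [ 0.5493  0.009 ]]
0.1887 [array([-0.4 ,  0.73,  0.83,  1.91, -0.73,  0.83, -0.56]), array([-0.54,  0.58,  0.6 ,  2.02, -0.51,  0.69, -1.  ])]
-2.9528926535897932 [array([-0.06,  0.59,  0.33,  1.89, -0.28,  0.7 ,  2.19]), array([-0.28,  0.52,  0.24,  2.01, -0.2 ,  0.64,  1.85])]
5.425 [ 0.57966613 -0.14877403  0.08546103] [-3.14144063e+00  8.19474792e-04 -2.95283094e+00] [-0.18187866  0.32779965  0.03818562] -1.1133114825182365e-05
```

View pics/scene1.png

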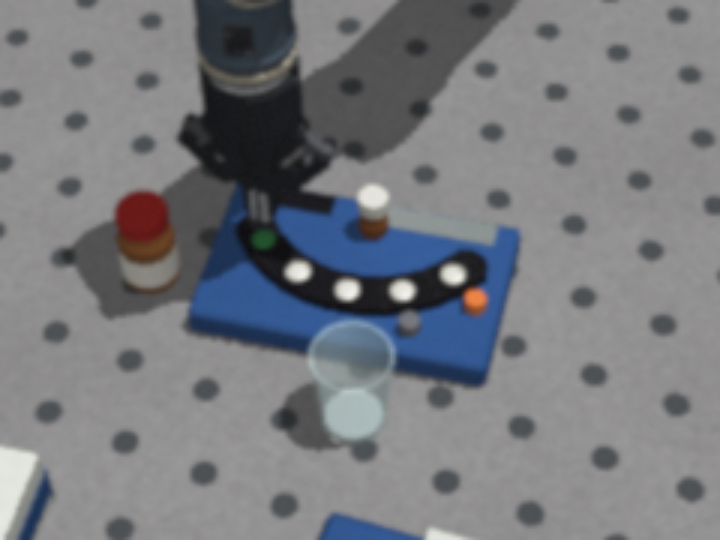

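View pics/wrist1.png

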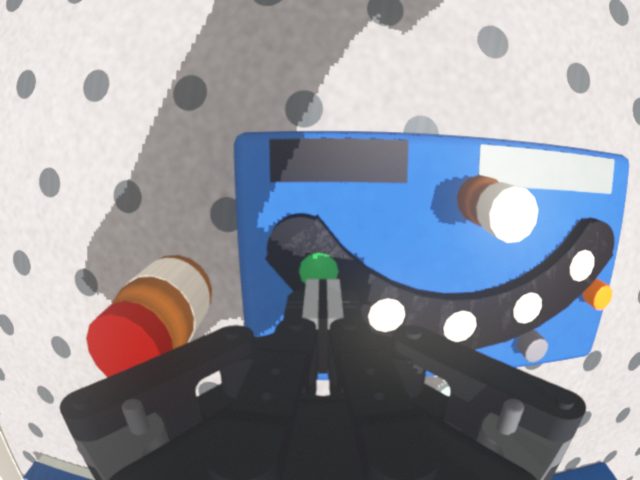

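The wrist view shows the fingertips aimed at the green mark at (318,268). The gripper knuckles spread towards the red-capped jar at (128,340), so I'll check clearances before going down.

Run:
```python
import pickle,numpy as np
from fit import cast
d=pickle.load(open("f0.pkl","rb"));f=d["top"];M=np.load("M.npy")
O={"jar":cast(f,(401,218),.085),"beaker":cast(f,(305,188),.085),"beakerbase":cast(f,(306,202),.0),"vial":cast(f,(330.5,262),.075)}
for n,p in O.items():
    v=p[:2]-M;print(n,p.round(3),"dist",np.hypot(*v.T).round(3),"dir deg",np.degrees(np.arctan2(v[:,1],v[:,0])).round())
# knuckle height from scene image now: crop pixel /3 + offset, at tool-y plane through mark1 (tool y ~ console y)
a=.1887;f=d["scene"]
c=-f["R"].T@f["t"];n=np.array([np.cos(a),np.sin(a),0])
for px in [(190,150),(180,130),(330,145),(325,170),(255,165),(260,222)]:
    u,v=px[0]/3+180,px[1]/3+160
    r=f["R"].T@np.array([(u-f["cx"])/f["fx"],(v-f["cy"])/f["fy"],1])
    X=c+r*(n@(np.array([*M[0],0])-c))/(n@r)
    print(px,"along y",(X[:2]-M[0])@[-np.sin(a),np.cos(a)],"above tip",X[2]-.0745)
```

```text
jar [ 0.62  -0.237  0.085] dist [0.097 0.13  0.175 0.218 0.256] dir deg [-65. -80. -83. -80. -74.]
beaker [ 0.695 -0.02   0.085] dist [0.173 0.131 0.106 0.114 0.149] dir deg [ 48.  42.  24.   1. -11.]
beakerbase [ 0.683 -0.02   0.   ] dist [0.165 0.122 0.095 0.102 0.137] dir deg [ 51.  46.  27.   1. -12.]
vial [ 0.524 -0.074  0.075] dist [0.093 0.081 0.075 0.077 0.087] dir deg [ 126.  155. -172. -138. -107.]
(190, 150) along y -0.05328447449072693 above tip 0.062129338499290046
(180, 130) along y -0.05931832360271786 above tip 0.08422612572740508
(330, 145) along y 0.062402957794341955 above tip 0.09789958117322663
(325, 170) along y 0.05736651592149929 above tip 0.06720387297248244
(255, 165) along y -5.1433490860014636e-05 above tip 0.05802751560669918
(260, 222) along y -0.0005859819095450769 above tip -0.01352667525070926
```

Run:
```python
from plant import robot
import numpy as np
M=np.load("M.npy")
hit=robot.move_straight([*M[0],.047],vel=.02,contact_N=2.0)
s=robot.sense();z0=s["tcp_pos"][2];print(hit,s["t"],s["tcp_pos"],s["wrist_force"])
if hit and .048<z0<.057:
    robot.move_straight([*M[0],.0495],vel=.02);robot.sleep(.3)
    s=robot.sense();print(s["t"],s["tcp_pos"],s["wrist_force"])
```

```text
True 7.0083 [ 0.5794053  -0.14873864  0.05138313] [ 0.06236378 -0.67362014  2.39203195]
7.5583 [ 0.57951306 -0.14879066  0.04960652] [ 0.56605065 -0.01972248  3.54338442]
```

Run:
```python
from plant import robot
import numpy as np
from fit import A
a=.1887;R=np.array([[np.cos(a),-np.sin(a)],[np.sin(a),np.cos(a)]])
for k in range(1,17):
    th=(k/4-2)*A
    p=R@[-.08+.11*np.cos(th),.11*np.sin(th)]+[.5691,-.0690]
    robot.move_straight([*p,.0492],vel=.03)
    if k%4==0: robot.sleep(.15)
    if k%2==0:
        s=robot.sense();print(k/4+1,round(s["t"],2),s["tcp_pos"].round(4),s["wrist_force"].round(2))
robot.sleep(.3);s=robot.sense();print(s["tcp_pos"],s["wrist_force"])
import cv2
f=robot.grab_frame("scene");w=robot.grab_frame("wrist")
im=cv2.resize(f["image"][160:340,180:420,::-1],(640,480))
cv2.imwrite("pics/end.png",cv2.resize(np.hstack([im,w["image"][:,:,::-1]]),(800,300)))
```

```text
1.5 8.61 [ 0.5912 -0.1282  0.0491] [1.11 1.1  1.77]
2.0 9.81 [ 0.5982 -0.1067  0.0492] [0.24 2.51 3.67]
2.5 10.86 [ 0.6006 -0.0848  0.0491] [0.59 1.92 1.84]
3.0 12.06 [ 0.5985 -0.062   0.0491] [0.86 2.13 4.37]
3.5 13.11 [ 0.5918 -0.0411  0.0491] [-0.17  1.22  1.94]
4.0 14.31 [ 0.581 -0.021  0.049] [0.28 1.19 4.5 ]
4.5 15.36 [ 0.5663 -0.0044  0.049 ] [-0.54  1.41  2.41]
5.0 16.56 [0.5486 0.0096 0.049 ] [-0.87  0.43  4.35]
[0.54865895 0.00946261 0.04893491] [-1.88793238  2.38559876  4.39729642]
```

View pics/end.png

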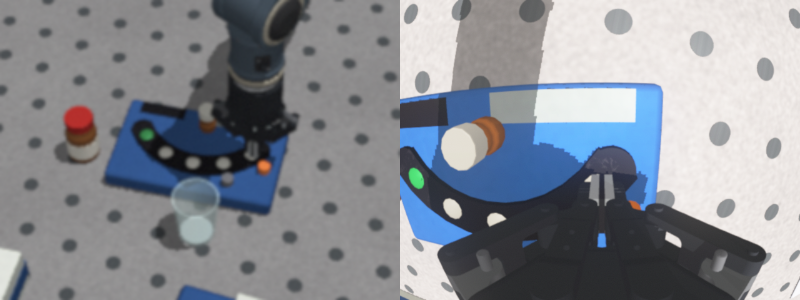

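The fingertips are on mark 5, next to the orange pin, pressing with about 4.4 N. The vial, jar and beaker are still in place.

```bash
python3 -c "
from plant import robot
print(robot.close_job())"
```

```text
the job is handed in; nothing more can be done
None
```

I ran the fingertips along the strip from the green mark through all five marks, and handed the job in holding mark 5 (beside the orange pin) at about 4.4 N, with the strip sunk an estimated 4 mm; the vial, jar and beaker looked unmoved in the last pictures, and no verdict was returned.

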